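# Open the long chisel chest

## Robot

A 6-joint arm with a two-finger parallel gripper is mounted at the origin on the work surface. World frame = base frame: x ahead of the robot, y to its left, z up, the work surface at z = 0. Lengths are in m, angles in rad, forces in N, time in s.
With the tool pointing down it reaches from about 0.3 to 0.875 m from the base axis. Payload 6.4 kg.
Tool frame: the origin (TCP) lies midway between the tips of the shut fingers; the grasp point (between the pads) lies 19 mm behind it; z points along the fingers, y is the line along which they close (so a half turn about z gives the same grasp; the last joint's range is limited). The gripper opens to 85 mm and grips with 20 to 120 N. Pads are 22 mm wide; open, the fingers measure 114 mm over their backs; the gripper's body (76 mm by 85 mm) begins 54 mm behind the grasp point. The pads swing forward as they close: fully open they stand 13 mm farther back than shut.
Start: joints at [-1.471, 0.181, 1.607, -0, 1.354, -0.206], TCP at [0.173, -0.548, 0.208] pointing down, gripper open.
Joint ranges: [-2.99, 2.99], [-0.89, 2.07], [0.3, 2.58], [-1.14, 4.28], [0, 2.63], [-3.12, 3.12]. Speed limits (rad/s): [2.57, 2.57, 3.01, 3.14, 3.14, 3.14].

## Interface

Orientations are given as a unit quaternion [w, x, y, z].
In Python, from bench import status, camera, ctrl gives the robot as it stands. The module is installed in compiled form; this text tells all that it offers.
- The arm moves only by the shell command python3 -m handwheel 'ROWS'. ROWS is JSON, a list that holds one entry, the list of rows, each a list of 7 numbers: the opening, from -1 (shut) to 1 (fully open), then the shift along the tool's x, y, z in cm, then the turn, a rotation vector about the tool's x, y, z in degrees. A call has 1 to 10 rows; each row is the pose to reach, as a shift and turn from the pose commanded when the call began, along the tool's axes at that moment; what a row does not reach only later rows make up. A row lasts 1/8 s, in which the tool goes at most 62.5 mm and 10.7 degrees, less where a joint would pass 70% of its speed; a pose out of reach is approached as far as the arm can. A call with a gripper value outside its range is refused whole. The fingers move at their own pace and stop on an object; the grip force is fixed at half the most. Time passes only in rows, so rows that repeat a pose let the fingers close. It gives the time, the measured TCP pose, the force, the opening and the grip force at its end, in the units of the state.
- status.get_obs(): the state, without advancing time (a new reading comes with each control period).
- camera(name): name is "scene" or "top" or "wrist"; returns a dict with "frame" (400x640x3 uint8, blue, green, red), "depth" (400x640 float32, m along the optical axis (not along the pixel's ray), 0 where there is no reading), "fx", "fy", "cx", "cy" (pixels), "extrinsics" (4x4, takes a point from camera to world coordinates); the wrist camera has in their place "hand_eye" (4x4, takes a point from camera to tool coordinates, whose origin is the TCP and whose axes are the flange's). Camera axes: x right, y down, z forward; pixel columns grow to the right and rows downward; lengths in m; the calibration is good to about 2 mm. The wrist camera is an equidistant fisheye: a pixel r from the principal point sees the ray r / f radians off the axis. A picture is of the moment at which its call begins: read the wrist's pose just before it.
- ctrl.hand_in(): hands the job in; it is judged then, once.
The state is a dict: "time_s": time; "q": joint angles; "dq": joint speeds; "joint_efforts": joint torques, N m; "eef_pos": TCP position; "eef_rot": TCP orientation; "wrist_force": force on the tool from outside, world axes, zero at the start; "torque": the same for the moment, N m; "opening": opening from 0.0 (shut) to 1.0 (fully open); "grasp_force": force on a finger pad.
Only numpy, scipy, OpenCV 4.12 (cv2) and the standard library are available. Lean on these libraries where they do the work, as an engineer would, in place of code of your own. Each camera call takes 0.05 s, during which the arm holds its last target. There are 200 camera calls.

## Task

Open the longer of the two wooden tool chests on the carving bench: flip the steel toggle latch on its front over towards the robot until it snaps fully open, then lift the lid by the bar handle on top until it stands steeply open, 55 degrees or more, and let go of it. Leave the shorter chest latched.

Things in the scene. Friction and masses are not known exactly. Their poses are not given: they have to be found in the camera images.
- chest: The longer of two wooden chests of one make (left or right; the other is 150 wide), fixed to the bench: 160 deep (x), 260 wide (y), 87.5 high shut. Origin: centre of its underside; -x is its front, roughly facing the robot; z up. Lid hinge line along y through (80, 0, 75.5) mm. Lid top is bare between handle and latch. Points below are in mm in this frame.
- chest_latch (a joint): Latch lever angle, rad. 0 shut: plate 6 thick (x), 26 wide, upright from pivot (-96, 0, 45) to a rolled end 12 thick, 30 wide at (-96, 0, 129), top 135; its nose holds the lid down. Grows as it tips to the chest's -x; 1.7 = open stop, just below level. Over-centre spring: shuts by itself below 0.6, snaps open beyond and stays. About 3 N at the rolled end moves it.
- chest_lid (a joint): Lid angle, rad: 0 shut, grows as the front edge swings up and back to +x, stop 1.25. Lifted by a steel bar handle, round, 10 thick, 100 long along y, on two end posts, bar centre at (-10, 0, 122.5) when shut, 35 above the lid top. Lid 12 thick, about 0.28 kg, on a stiff friction hinge: stays wherever left; 4 to 7 N at the bar raises it once unlatched.
- small_chest_latch (a joint): Latch lever angle of the shorter chest (150 wide, 70 mm bar handle), same make and meaning: 0 = shut, over-centre at 0.6 rad. To be left shut.
Not all that is in view belongs to the job. What is shaped like the part that bears small_chest_latch but pink is not meant.

How it is judged:
By the outcome, as a careful person would: the job done as asked, in the order asked, and still so for the second after the job is handed in, with the robot touching nothing.
It also fails if it takes over 45 s, if anything falls off the work surface, if the arm or the gripper's body presses on something with over 40 N, if the wrist force passes 120 N, or if a joint passes its speed limit or range.

## Working session

There is one attempt and no reset: what is moved stays moved. The work goes in short steps, Python scripts to look and compute and a shell command to move; the robot and the scene stay as the last step left them, time stands still between calls to the robot, and variables do not carry over. Pictures are saved under pics/ and viewed, at most 10 in all, crops included, and the job is handed in when it is done.

```bash
mkdir -p pics; python3 - <<'E'
from bench import status,camera
import cv2,numpy as np
o=status.get_obs();print({k:np.round(v,3) for k,v in o.items()})
for n in("scene","top"):
    c=camera(n);cv2.imwrite(f"pics/{n}1.png",c["frame"]);np.savez(f"{n}1.npz",**c)
    print(n,c["fx"],c["cx"],c["cy"],np.round(c["extrinsics"],3).tolist())
E
```

```text
{'time_s': np.float64(0.0), 'q': array([-1.471,  0.182,  1.608,  0.   ,  1.354, -0.206]), 'dq': array([ 0.002,  0.001, -0.001, -0.   , -0.   ,  0.001]), 'joint_efforts': array([ 1.0000e-03, -4.4486e+01, -3.5134e+01, -0.0000e+00,  9.0000e-03,
        0.0000e+00]), 'eef_pos': array([ 0.173, -0.548,  0.207]), 'eef_rot': array([-0.001,  0.988,  0.152,  0.   ]), 'wrist_force': array([ 0.187, -0.716,  0.458]), 'torque': array([-0.049,  0.061, -0.028]), 'grasp_force': np.float64(0.0), 'opening': np.float64(0.997)}
scene 502.27824963791403 314.6115205439207 199.6274972252013 [[0.711, 0.413, -0.568, 1.177], [0.703, -0.422, 0.572, -0.669], [-0.004, -0.807, -0.591, 0.758], [0.0, 0.0, 0.0, 1.0]]
top 518.3446877050507 320.3911173667286 200.87966634714945 [[-0.002, -0.994, 0.108, 0.406], [-1.0, 0.003, 0.006, -0.011], [-0.007, -0.108, -0.994, 1.284], [0.0, 0.0, 0.0, 1.0]]
```

View pics/scene1.png

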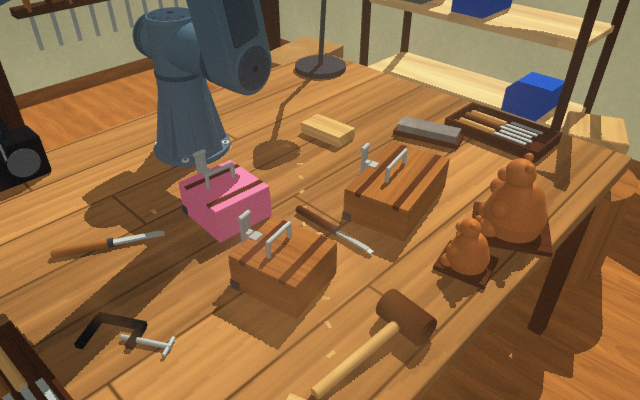

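View pics/top1.png

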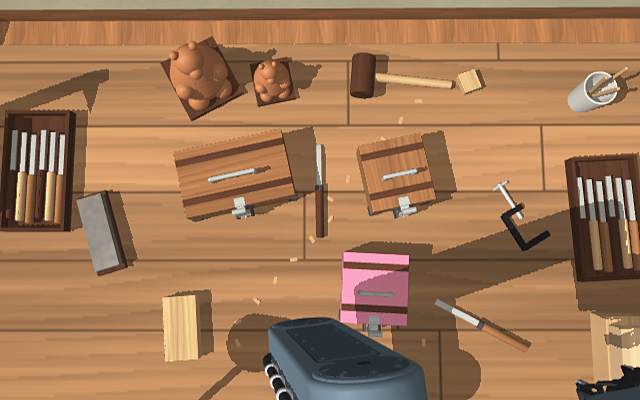

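Three candidates appear in the top view. The left wooden chest at (237,175) is the longest, about 118 px wide. The right wooden chest at (397,175) is about 70 px wide and is the short one. The pink one at (375,290) is a decoy. The target is the left wooden chest, with its handle near (232,174) and latch near (240,208).

```bash
python3 - <<'E'
import cv2,numpy as np
c=np.load("top1.npz");im=c["frame"];E=c["extrinsics"]
cv2.imwrite("pics/crop1.png",cv2.resize(im[115:235,160:460],None,fx=2.6,fy=2.6,interpolation=cv2.INTER_CUBIC))
def ray(p,z):
    d=E[:3,:3]@np.array([(p[0]-c["cx"])/c["fx"],(p[1]-c["cy"])/c["fy"],1]);return E[:3,3]+d*(z-E[2,3])/d[2]
hsv=cv2.cvtColor(im,cv2.COLOR_BGR2HSV)
m=((hsv[...,1]<60)&(hsv[...,2]>110)).astype(np.uint8);w=np.zeros_like(m);w[150:225,180:300]=1;w[150:225,360:440]=1
n,l,s,ce=cv2.connectedComponentsWithStats(m*w)
for i in range(1,n):
    if s[i,4]<15: continue
    r=cv2.minAreaRect(np.argwhere(l==i)[:,::-1].astype(np.float32));b=cv2.boxPoints(r)
    ys,xs=np.where(l==i)
    print(s[i],np.round(ce[i],1),r,np.round([ray(p,.1275)for p in b],3).tolist(),np.round(ray(ce[i],.1275),3))
# lid top corners from depth
d=c["depth"];v,u=np.mgrid[:400,:640]
P=np.stack([(u-c["cx"])/c["fx"]*d,(v-c["cy"])/c["fy"]*d,d],-1)@E[:3,:3].T+E[:3,3]
k=((P[...,2]>.075)&(P[...,2]<.1)).astype(np.uint8);k[:,:160]=0;k[:,310:]=0;k[:125]=0;k[225:]=0
n,l,s,ce=cv2.connectedComponentsWithStats(k);i=1+s[1:,4].argmax()
q=P[l==i];r=cv2.minAreaRect(q[:,:2].astype(np.float32));print("lid",r,np.median(q[:,2]),cv2.boxPoints(r))
E
```

```text
[208 168  47  14 225] [231.4 174.5] ((231.09193420410156, 174.48251342773438), (5.660140514373779, 47.432918548583984), 79.2156982421875) [[0.589, 0.251, 0.127], [0.609, 0.146, 0.127], [0.596, 0.144, 0.127], [0.576, 0.249, 0.127]] [0.592 0.197 0.127]
[382 168  35  13 164] [399.1 173.8] ((398.91790771484375, 174.1031951904297), (5.504117488861084, 35.52351379394531), 78.31063079833984) [[0.59, -0.141, 0.127], [0.606, -0.22, 0.127], [0.594, -0.222, 0.127], [0.578, -0.143, 0.127]] [ 0.593 -0.182  0.127]
[232 197  14  18 185] [238.8 206. ] ((238.5, 205.5), (17.0, 13.0), 90.0) [[0.541, 0.195, 0.127], [0.541, 0.165, 0.127], [0.503, 0.165, 0.127], [0.503, 0.194, 0.127]] [0.521 0.179 0.127]
[397 196  20  21 232] [405.3 206.5] ((404.24139404296875, 205.60345458984375), (19.12662124633789, 19.312314987182617), 68.19859313964844) [[0.533, -0.164, 0.127], [0.549, -0.205, 0.127], [0.509, -0.22, 0.127], [0.493, -0.179, 0.127]] [ 0.518 -0.194  0.127]
[239 213  12   5  23] [245.3 215.2] ((244.79412841796875, 215.676513671875), (2.6678919792175293, 11.399173736572266), 75.96376037597656) [[0.499, 0.178, 0.127], [0.505, 0.154, 0.127], [0.499, 0.152, 0.127], [0.493, 0.177, 0.127]] [0.5   0.164 0.127]
lid ((0.6016969680786133, 0.19933390617370605), (0.1664828211069107, 0.26066309213638306), 12.323271751403809) 0.0874298096778161 [[0.49255723 0.3088965 ]
 [0.5481898  0.05423935]
 [0.7108367  0.0897713 ]
 [0.6552041  0.34442848]]
```

View pics/crop1.png

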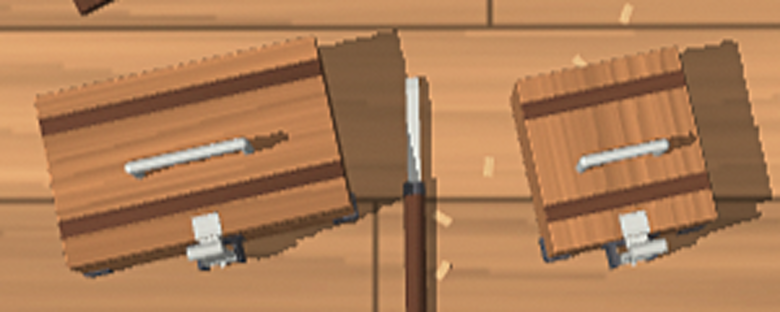

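The crop confirms it: the left chest is the longer one, with its bar at crop (187,157) and its latch nose and roll at (207,225) and (207,252). Next I write a helper that turns chest-frame targets into tool-axis moves.

```bash
cat > go.py <<'E'
import sys,numpy as np
from scipy.spatial.transform import Rotation as R
from bench import status
C=np.array([.602,.199,0]);yaw=np.radians(11.5)
cR=R.from_euler('z',yaw)
def obs():
    o=status.get_obs();w=o["eef_rot"];return o,R.from_quat([w[1],w[2],w[3],w[0]])
def delta(pc_mm):   # target TCP in chest frame mm; tool down with tool y along chest +x
    o,r=obs();t=C+cR.apply(np.array(pc_mm,float)/1000)
    y=cR.apply([1,0,0]);z=np.array([0,0,-1.]);T=R.from_matrix(np.stack([np.cross(y,z),y,z],1))
    return np.round(r.inv().apply(t-o["eef_pos"])*100,2),np.round((r.inv()*T).as_rotvec(degrees=True),1)
if __name__=="__main__":
    o,r=obs();print("t",o["time_s"],"chest mm",np.round(cR.inv().apply(o["eef_pos"]-C)*1000,1),"F",np.round(o["wrist_force"],1))
    for a in sys.argv[1:]: print(a,*delta([float(s) for s in a.split(',')]))
E
python3 go.py -- -55,0,200 2>/dev/null || python3 go.py "-55,0,200"
```

```text
t 0.1 chest mm [-569.2 -646.3  207.5] F [-0.2 -0.4 -0.5]
t 0.1 chest mm [-569.2 -646.3  207.5] F [-0.2 -0.4 -0.5]
-55,0,200 [ 57.92 -58.88   0.85] [ -0.1  -0.1 -84. ]
```

```bash
python3 -m handwheel '[[[-1,5,-5,-4,0,0,-8],[-1,10,-10,-4,0,0,-16],[-1,14,-14,-4,0,0,-24],[-1,18,-18,-4,0,0,-32],[-1,22,-22,-4,0,0,-40],[-1,26,-26,-4,0,0,-48],[-1,30,-30,-4,0,0,-56],[-1,34,-34,-4,0,0,-64],[-1,38,-38,-4,0,0,-72],[-1,42,-42,-4,0,0,-80]]]'; python3 go.py " -55,0,200"
```

```text
time_s: 1.35
eef_pos: [0.4476, -0.0195, 0.2482]
eef_rot: [0.0, 0.657, 0.754, 0.0]
wrist_force: [0.9, -1.7, 0.4]
opening: 0.0
grasp_force: 0.0
t 1.35 chest mm [-194.8 -183.3  248.2] F [ 0.9 -1.7  0.4]
 -55,0,200 [19.2  12.77  4.82] [ 0.   0.  -3.7]
```

```bash
python3 -m handwheel '[[[-1,4,3,0,0,0,-4],[-1,8,6,0,0,0,-4],[-1,12,9,0,0,0,-4],[-1,16,12,0,0,0,-4],[-1,19,12.8,0,0,0,-4],[-1,19,12.8,0,0,0,-4],[-1,19,12.8,0,0,0,-4]]]'; python3 go.py " -55,0,200"; python3 - <<'E'
from bench import camera
import cv2
c=camera("wrist");cv2.imwrite("pics/w1.png",c["frame"]);print(c["fx"],c["cx"],c["cy"],c["hand_eye"].round(3).tolist())
E
```

```text
time_s: 2.22
eef_pos: [0.5488, 0.1833, 0.2478]
eef_rot: [-0.0, 0.632, 0.775, -0.001]
wrist_force: [0.3, -0.8, -0.2]
opening: 0.004
grasp_force: 0.0
t 2.225 chest mm [-55.2  -4.8 247.8] F [ 0.3 -0.8 -0.2]
 -55,0,200 [0.48 0.03 4.78] [-0.1  0.   0. ]
309.70691628693146 327.17914738408786 197.69320889437319 [[0.0, -0.963, -0.27, 0.067], [1.0, 0.0, -0.0, -0.001], [0.0, -0.27, 0.963, -0.165], [0.0, 0.0, 0.0, 1.0]]
```

View pics/w1.png

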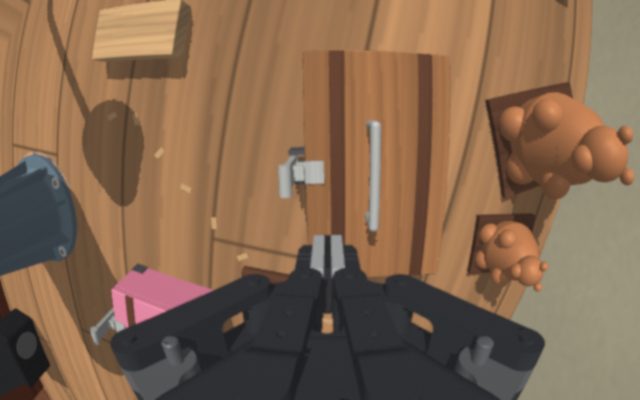

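The wrist view shows the roll at about (286,180), the nose at (312,172), the bar from (375,124) to (373,229), and the shut fingertips at (328,243). I'll cast those points as a refinement.

```bash
python3 - <<'E'
from go import *
H=np.array([[0,-.963,-.27,.067],[1,0,0,-.001],[0,-.27,.963,-.165]]);f,cx,cy=309.7,327.18,197.69
o,r=obs()
for n,p,z in [("roll",(286,180),.133),("rollT",(288,162),.133),("rollB",(286,197),.133),("barA",(375,124),.1275),("barB",(373,229),.1275),("lidFL",(304,52),.0875),("lidBL",(449,56),.0875)]:
    d=np.array([p[0]-cx,p[1]-cy]);a=np.hypot(*d);t=a/f;v=np.r_[d/a*np.sin(t),np.cos(t)]
    P=o["eef_pos"]+r.apply(H[:,3]);D=r.apply(H[:,:3]@v);W=P+D*(z-P[2])/D[2]
    print(n,W.round(3),cR.inv().apply(W-C).round(4)*1000)
E
```

```text
roll [0.509 0.18  0.133] [-94.6   0.3 133. ]
rollT [0.508 0.198 0.133] [-92.3  17.3 133. ]
rollB [0.512 0.164 0.133] [-95.2 -16.1 133. ]
barA [0.58  0.248 0.128] [-12.3  52.2 127.5]
barB [0.602 0.147 0.128] [-10.7 -50.7 127.5]
lidFL [0.498 0.307 0.087] [-80.3 127.   87.5]
lidBL [0.651 0.342 0.087] [ 76.1 130.4  87.5]
```

```bash
python3 -m handwheel '[[[-1,0.5,0.2,5,0,0,0],[-1,0.5,0.2,9,0,0,0],[-1,0.5,0.2,11.5,0,0,0],[-1,0.5,0.2,13.5,0,0,0],[-1,0.5,0.2,13.5,0,0,0]]]'; python3 go.py
```

```text
time_s: 2.9
eef_pos: [0.5488, 0.1877, 0.1117]
eef_rot: [-0.001, 0.633, 0.774, -0.001]
wrist_force: [0.2, -0.7, 1.1]
opening: 0.001
grasp_force: 0.0
t 2.9 chest mm [-54.4  -0.5 111.7] F [ 0.2 -0.7  1.1]
```

```bash
python3 -m handwheel '[[[-1,0,-1.5,0,0,0,0],[-1,0,-3,0,0,0,0],[-1,0,-4,0.1,0,0,0],[-1,0,-5,0.3,0,0,0],[-1,0,-6,0.6,0,0,0],[-1,0,-7,1,0,0,0],[-1,0,-8,1.4,0,0,0],[-1,0,-9,1.8,0,0,0],[-1,0,-10,2.2,0,0,0],[-1,0,-10,2.2,0,0,0]]]'; python3 go.py; python3 - <<'E'
from bench import camera
import cv2
c=camera("wrist");cv2.imwrite("pics/w2.png",c["frame"])
E
```

```text
time_s: 4.15
eef_pos: [0.4499, 0.1677, 0.0926]
eef_rot: [-0.001, 0.632, 0.775, -0.002]
wrist_force: [-14.1, -7.6, 17.9]
opening: 0.003
grasp_force: 9.6
t 4.15 chest mm [-155.3   -0.4   92.6] F [-14.1  -7.6  17.9]
```

View pics/w2.png

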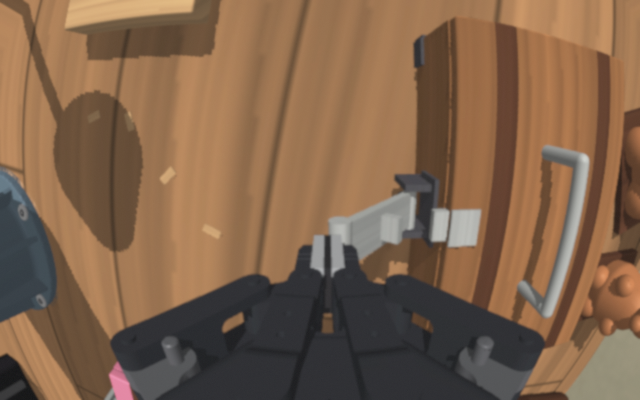

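The lever is well tipped, with the roll at (345,230) just against the fingers. I'll move further out so it can follow, then raise the tool.

```bash
python3 -m handwheel '[[[-1,0,-1.5,0,0,0,0],[-1,0,-3,0,0,0,0],[-1,0,-5,0,0,0,0],[-1,0,-5,-3,0,0,0],[-1,0,-5,-8,0,0,0],[-1,0,-5,-12,0,0,0],[-1,0,-5,-12,0,0,0]]]'; python3 go.py; python3 - <<'E'
from bench import camera
import cv2
c=camera("wrist");cv2.imwrite("pics/w3.png",c["frame"])
E
```

```text
time_s: 5.08
eef_pos: [0.405, 0.1593, 0.2146]
eef_rot: [0.003, 0.632, 0.775, 0.003]
wrist_force: [-0.2, -0.6, 0.3]
opening: -0.002
grasp_force: 0.0
t 5.075 chest mm [-200.9    0.4  214.6] F [-0.2 -0.6  0.3]
```

View pics/w3.png

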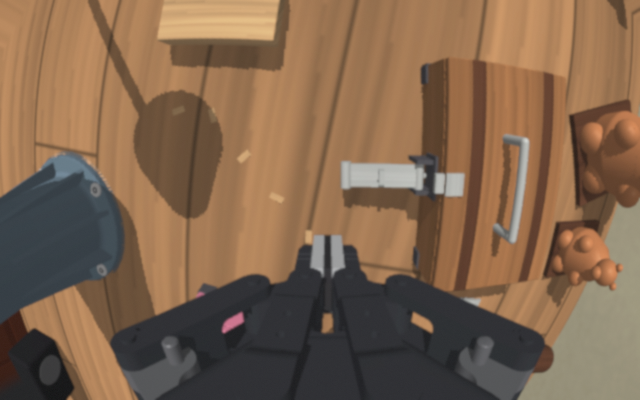

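The latch now lies flat, with the roll at (346,175) and the bracket at (425,177). I'll check its height from the wrist depth and get the move to the bar.

```bash
python3 - <<'E'
from go import *
from bench import camera
o,r=obs();c=camera("wrist");H=c["hand_eye"]
for p in [(346,175),(370,176),(405,177)]:
    d=np.array([p[0]-c["cx"],p[1]-c["cy"]]);a=np.hypot(*d);t=a/c["fx"];v=np.r_[d/a*np.tan(t),1]*c["depth"][p[1],p[0]]
    print(p,cR.inv().apply(o["eef_pos"]+r.apply(H[:3,:3]@v+H[:3,3])-C).round(4)*1000)
E
python3 go.py " -11,0,200" " -11,0,106"
```

```text
(346, 175) [-181.4   -0.6   39.3]
(370, 176) [-154.4   -1.5   39.8]
(405, 177) [-115.5   -0.9   46.1]
t 5.175 chest mm [-203.3    0.6  210.9] F [-0.2  0.1 -0.5]
 -11,0,200 [-0.07 19.23  1.1 ] [ 0. -0.  0.]
 -11,0,106 [-0.07 19.22 10.5 ] [ 0. -0.  0.]
```

```bash
python3 -m handwheel '[[[1,0,5,-1,0,0,0],[1,0,10,-1,0,0,0],[1,0,15,-1,0,0,0],[1,0,19.2,0,0,0,0],[1,0,19.2,4,0,0,0],[1,0,19.2,8,0,0,0],[1,0,19.2,10.5,0,0,0],[1,0,19.2,10.5,0,0,0],[-1,0,19.2,10.5,0,0,0],[-1,0,19.2,10.5,0,0,0]]]'; python3 go.py; python3 -m handwheel '[[[-1,0,0,0,0,0,0],[-1,0,0,0,0,0,0],[-1,0,0,0,0,0,0],[-1,0,0,0,0,0,0]]]'; python3 go.py;
```

```text
time_s: 6.42
eef_pos: [0.5923, 0.1976, 0.1078]
eef_rot: [0.001, 0.633, 0.775, 0.001]
wrist_force: [-0.2, -0.6, -0.1]
opening: 0.602
grasp_force: 0.0
t 6.425 chest mm [ -9.8   0.5 107.8] F [-0.2 -0.6 -0.1]
time_s: 6.92
eef_pos: [0.5913, 0.1975, 0.1064]
eef_rot: [0.0, 0.633, 0.775, 0.0]
wrist_force: [-0.2, -1.3, -0.2]
opening: -0.001
grasp_force: 0.0
t 6.925 chest mm [-10.8   0.6 106.4] F [-0.2 -1.3 -0.2]
```

```bash
python3 - <<'E'
from bench import camera,status
import cv2,numpy as np
c=camera("wrist");s=camera("scene")["frame"];w=c["frame"]
a=cv2.resize(s[120:260,330:480],(400,373));b=cv2.resize(w[100:300,220:440],(400,364))
cv2.imwrite("pics/m1.png",np.hstack([a[:364],b]))
o=status.get_obs();print(o["opening"],o["grasp_force"])
E
```

```text
-0.004672365430745455 0.0
```

View pics/m1.png

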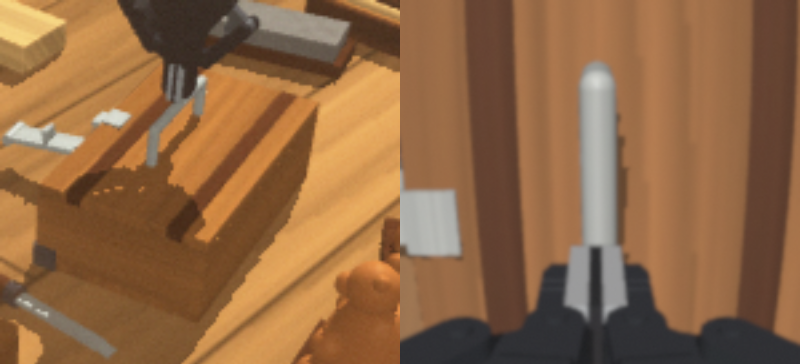

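The left half (scene) shows the latch open and the fingertips near the bar's mid height. The right half (wrist) shows the fingers fully shut, apparently on top of the bar, so the grasp missed. I'll check the heights by depth.

```bash
python3 - <<'E'
from go import *
from bench import camera
o,r=obs();c=camera("wrist");H=c["hand_eye"]
def pt(x,y):
    d=np.array([x-c["cx"],y-c["cy"]]);a=np.hypot(*d);t=a/c["fx"];v=np.r_[d/a*np.tan(t),1]*c["depth"][y,x]
    return cR.inv().apply(o["eef_pos"]+r.apply(H[:3,:3]@v+H[:3,3])-C).round(4)*1000
for x,y in [(328,150),(328,180),(328,210),(328,225),(328,232),(318,238),(338,238),(318,246),(338,246),(318,255),(290,180),(370,180)]: print(x,y,pt(x,y))
E
```

```text
328 150 [-11.   50.7 127. ]
328 180 [-10.9  36.2 126.5]
328 210 [-10.9  21.3 127.1]
328 225 [-10.9  13.7 127.6]
328 232 [-10.9  10.1 128.1]
318 238 [-15.6  10.8 137.3]
338 238 [ -6.3  11.  137.7]
318 246 [-15.4  10.9 146.5]
338 246 [ -6.5  10.9 146.7]
318 255 [-15.1  10.5 154.8]
290 180 [-34.1  27.6  87.2]
370 180 [14.9 27.6 86.8]
```

```bash
python3 - <<'E'
from go import *
from bench import camera
o,r=obs();c=camera("wrist");H=c["hand_eye"]
print(o["opening"],o["grasp_force"],o["eef_pos"])
def pt(x,y):
    d=np.array([x-c["cx"],y-c["cy"]]);a=np.hypot(*d);t=a/c["fx"];v=np.r_[d/a*np.tan(t),1]*c["depth"][y,x]
    return (cR.inv().apply(o["eef_pos"]+r.apply(H[:3,:3]@v+H[:3,3])-C)*1000).round(0).astype(int).tolist()
for y in range(212,246,4): print(y,[pt(x,y) for x in (308,312,315,323,328,333,341,344,348)])
E
```

```text
0.0005045031774835905 0.0 [0.59130115 0.19744926 0.10625566]
212 [[-23, 7, 87], [-21, 7, 88], [-19, 7, 87], [-13, 20, 125], [-11, 20, 127], [-8, 20, 127], [-3, 7, 87], [-1, 7, 87], [2, 7, 87]]
216 [[-23, 5, 88], [-21, 5, 88], [-19, 4, 87], [-13, 18, 126], [-11, 18, 126], [-8, 18, 126], [-3, 4, 86], [-1, 5, 88], [2, 4, 87]]
220 [[-24, 1, 86], [-21, 2, 87], [-19, 2, 88], [-13, 16, 126], [-11, 16, 128], [-8, 16, 126], [-3, 1, 86], [-1, 2, 87], [2, 2, 87]]
224 [[-24, -1, 87], [-21, -1, 88], [-19, -1, 87], [-13, 13, 125], [-11, 14, 126], [-8, 14, 127], [-3, -1, 87], [-1, -1, 87], [2, -1, 86]]
228 [[-24, -4, 87], [-21, -4, 87], [-19, -4, 87], [-13, 11, 125], [-11, 12, 127], [-8, 12, 127], [-3, -4, 87], [-1, -4, 87], [2, -4, 87]]
232 [[-24, -7, 86], [-21, -7, 87], [-19, -6, 87], [-13, 9, 126], [-11, 10, 128], [-8, 9, 126], [-3, -6, 87], [-1, -6, 87], [2, -7, 87]]
236 [[-24, -9, 88], [-21, -9, 87], [-17, 10, 133], [-13, 11, 135], [-11, 10, 133], [-9, 11, 134], [-2, -9, 87], [0, -10, 86], [2, -9, 87]]
240 [[-24, -12, 87], [-21, -12, 86], [-17, 11, 141], [-13, 11, 140], [-11, 11, 140], [-9, 11, 140], [-5, 11, 140], [0, -12, 87], [2, -12, 87]]
244 [[-24, -15, 86], [-21, -15, 86], [-17, 11, 144], [-13, 11, 144], [-11, 11, 145], [-9, 11, 144], [-5, 11, 144], [0, -15, 88], [2, -15, 87]]
```

By depth the shut tips end at z≈132 mm while the reported TCP is 106 mm. The real fingertips are therefore about 25 mm short of the TCP, and they closed above the bar. I'll raise, open, go lower by that amount and retry, watching the force.

```bash
python3 -m handwheel '[[[-1,0,0,-2,0,0,0],[-1,0,0,-4,0,0,0],[1,0,0,-4,0,0,0],[1,0,0,-4,0,0,0],[1,0,0,-4,0,0,0],[1,0,0,-4,0,0,0],[1,0,0,-4,0,0,0],[1,0,0,-2,0,0,0],[1,0,0,0,0,0,0],[1,0,0,0,0,0,0]]]';  python3 -m handwheel '[[[1,0,0,1,0,0,0],[1,0,0,2.3,0,0,0],[1,0,0,2.3,0,0,0]]]'; python3 go.py;
```

```text
time_s: 8.38
eef_pos: [0.5889, 0.197, 0.1027]
eef_rot: [-0.002, 0.633, 0.774, -0.002]
wrist_force: [-0.1, -0.1, -0.4]
opening: 1.003
grasp_force: 0.0
time_s: 8.75
eef_pos: [0.5903, 0.1973, 0.0818]
eef_rot: [-0.001, 0.633, 0.775, -0.001]
wrist_force: [0.5, -0.4, 0.4]
opening: 1.002
grasp_force: 0.0
t 8.75 chest mm [-11.8   0.6  81.8] F [ 0.5 -0.4  0.4]
```

```bash
python3 -m handwheel '[[[-1,0,0,0,0,0,0],[-1,0,0,0,0,0,0],[-1,0,0,0,0,0,0],[-1,0,0,0,0,0,0],[-1,0,0,0,0,0,0],[-1,0,0,0,0,0,0],[-1,0,0,0,0,0,0]]]'; python3 go.py;
```

```text
time_s: 9.62
eef_pos: [0.5926, 0.1977, 0.0838]
eef_rot: [0.001, 0.633, 0.775, 0.001]
wrist_force: [5.4, 1.7, -1.2]
opening: 0.094
grasp_force: 58.4
t 9.625 chest mm [-9.5  0.6 83.8] F [ 5.4  1.7 -1.2]
```

Gripped, opening 0.094 at 58 N. Now I lift along the arc around the hinge, up to 30° first.

```bash
python3 -m handwheel '[[[-1,0,0.4,-0.75,0,0,0],[-1,0,1,-1.5,0,0,0],[-1,0,1.5,-2.2,0,0,0],[-1,0,2.2,-2.8,0,0,0],[-1,0,2.9,-3.4,0,0,0],[-1,0,3.6,-3.9,0,0,0],[-1,0,3.6,-3.9,0,0,0]]]'; python3 go.py;
```

```text
time_s: 10.5
eef_pos: [0.6259, 0.205, 0.1237]
eef_rot: [-0.001, 0.632, 0.775, -0.001]
wrist_force: [-7.2, -0.6, 1.3]
opening: 0.089
grasp_force: 59.2
t 10.5 chest mm [ 24.6   1.1 123.7] F [-7.2 -0.6  1.3]
```

```bash
python3 -m handwheel '[[[-1,0,0.8,-0.4,0,0,0],[-1,0,1.6,-0.8,0,0,0],[-1,0,2.4,-1.1,0,0,0],[-1,0,3.3,-1.35,0,0,0],[-1,0,4.1,-1.5,0,0,0],[-1,0,5,-1.6,0,0,0],[-1,0,5.6,-1.6,0,0,0],[-1,0,6.2,-1.6,0,0,0],[-1,0,6.2,-1.6,0,0,0]]]'; python3 go.py; python3 - <<'E'
from bench import camera
import cv2
cv2.imwrite("pics/s3.png",camera("scene")["frame"])
E
```

```text
time_s: 11.62
eef_pos: [0.688, 0.2185, 0.1416]
eef_rot: [0.0, 0.632, 0.775, 0.001]
wrist_force: [-4.1, 2.9, 5.8]
opening: 0.088
grasp_force: 60.9
t 11.625 chest mm [ 88.1   1.9 141.6] F [-4.1  2.9  5.8]
```

View pics/s3.png

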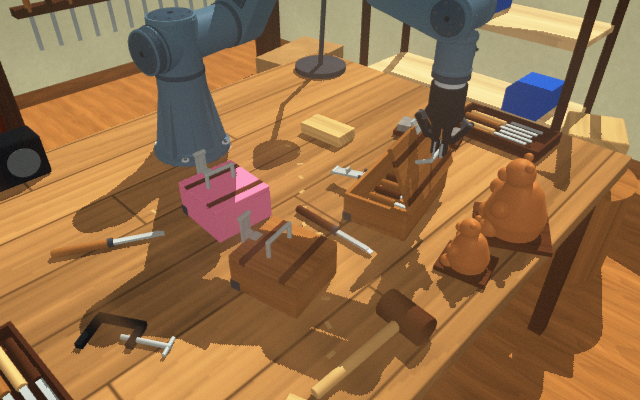

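The lid stands steeply open at about (420,160), with the gripper on its bar and the short chest still latched at (245,225). I'll release with a small opening and retreat straight up.

```bash
python3 -m handwheel '[[[-0.5,0,0,0,0,0,0],[-0.5,0,0,0,0,0,0],[-0.5,0,0,0,0,0,0],[-0.5,0,0,-1.5,0,0,0],[-0.5,0,0,-4,0,0,0],[-0.5,0,0,-8,0,0,0],[-0.5,0,0,-13,0,0,0],[-0.5,0,0,-18,0,0,0],[-0.5,0,0,-18,0,0,0]]]'; python3 go.py; python3 - <<'E'
from go import *
from bench import camera
import cv2
s=camera("scene");cv2.imwrite("pics/s4.png",s["frame"])
c=camera("scene");E=c["extrinsics"];d=c["depth"];v,u=np.mgrid[:400,:640]
P=np.stack([(u-c["cx"])/c["fx"]*d,(v-c["cy"])/c["fy"]*d,d],-1)@E[:3,:3].T+E[:3,3]
Q=(cR.inv().apply((P-C).reshape(-1,3))*1000)
k=(Q[:,2]>95)&(Q[:,2]<235)&(abs(Q[:,1])<130)&(Q[:,0]>-60)&(Q[:,0]<110)
# lid points: fit per angle about hinge for front-edge radius
a=np.degrees(np.arctan2(Q[k,2]-75.5,80-Q[k,0]));print(k.sum(),np.percentile(a,[5,25,50,75]),Q[k,2].max())
E
```

```text
time_s: 12.8
eef_pos: [0.6898, 0.2174, 0.3267]
eef_rot: [0.004, 0.633, 0.774, 0.004]
wrist_force: [0.3, -0.6, 0.8]
opening: 0.246
grasp_force: 0.0
t 12.8 chest mm [ 89.7   0.5 326.7] F [ 0.3 -0.6  0.8]
3743 [70.56400618 72.58985692 74.74715252 82.36832807] 234.51947393185412
```

View pics/s4.png

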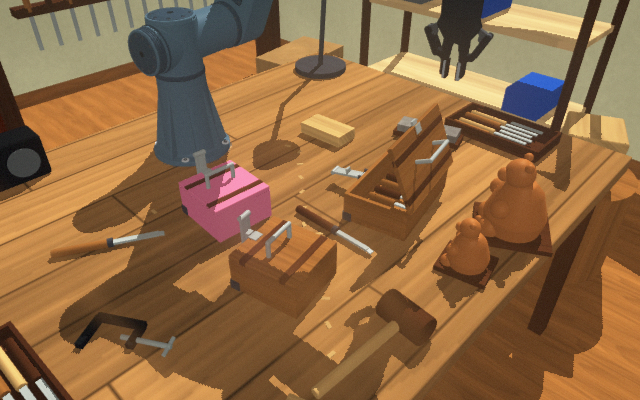

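The lid stands open near (420,150), at about 68° by depth. The latch lies open at (350,172), the short chest is still latched at (245,225), and the gripper is clear of everything.

```bash
python3 -c "
from bench import ctrl
print(ctrl.hand_in())"
```

```text
the job is handed in; nothing more can be done
None
```

The longer chest's latch is fully open and its lid was left standing at roughly 65–70° with the gripper clear; the shorter chest is still latched, and the job was handed in at about 13 s.

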